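# Find the instrument tin with the lost grinding ball

### The job

The mill's steel grinding ball was left inside one of the three closed steel tins. Lift one at a time and shake it by tipping it briskly well over lengthwise and back: a silent tin goes gently flat into the grey wash tub before you take the next, a rattling one is set aside on the pad to wait till last. With both silent tins in the tub, shake the rattling one once more in the same way and finish while holding it out forward, level and still, with its middle past the pad's far edge and about 15 cm above the bench, leaving everything else alone.

Things in the scene. Friction and masses are not known exactly. Their poses are not given: they have to be found in the camera images.
- tin_a: closed stainless-steel instrument box with slip-on lid, one of three alike, lying flat on the pad: 180 mm long (its x), 60 mm wide (its y), 48 mm tall; the lid stays on. Origin: centre of underside, z up. Empty 0.25 to 0.65 kg, so weight does not tell. One holds a loose 36 mm steel ball of 190 g that rolls 135 mm end to end when tipped lengthwise, lightly knocks and stays there: the moment on the tool differs by some 0.2 N m between ends (empty: under 0.1)
- tin_b: closed stainless-steel instrument box with slip-on lid, one of three alike, lying flat on the pad: 180 mm long (its x), 60 mm wide (its y), 48 mm tall; the lid stays on. Origin: centre of underside, z up. Empty 0.25 to 0.65 kg, so weight does not tell. One holds a loose 36 mm steel ball of 190 g that rolls 135 mm end to end when tipped lengthwise, lightly knocks and stays there: the moment on the tool differs by some 0.2 N m between ends (empty: under 0.1)
- tin_c: closed stainless-steel instrument box with slip-on lid, one of three alike, lying flat on the pad: 180 mm long (its x), 60 mm wide (its y), 48 mm tall; the lid stays on. Origin: centre of underside, z up. Empty 0.25 to 0.65 kg, so weight does not tell. One holds a loose 36 mm steel ball of 190 g that rolls 135 mm end to end when tipped lengthwise, lightly knocks and stays there: the moment on the tool differs by some 0.2 N m between ends (empty: under 0.1)
- tub: fixed dark grey open wash tub on the pad, outside 260 mm (its x) by 300 mm (its y), 50 mm high, walls and floor 5 mm, empty at the start. Origin: centre of its underside, z up; the inner floor is 5 mm above it. Two tins fit side by side, lengthwise along its x, e.g. at y = +70 and -70 mm in its frame
- pad_far_edge (a point): middle of the far edge, on top, of the fixed bench pad: white paper with a pale blue border, 400 mm (x) by 880 mm (y), 2 mm thick, on the bench (z = 0). Its x axis points out across the edge away from the robot, y along the edge to the robot's left. Hold the tin out past this edge, within 250 mm of this point sideways
- wash_bottle: bystander: white wash bottle with blue cap, 72 mm across, about 200 mm tall, loose. Origin: centre of its underside
- flask: bystander: small conical glass flask, 72 mm across the foot, 110 mm tall, loose. Origin: centre of its underside
- tip_box: bystander: dark green pipette-tip box, 85 by 120 mm, 58 mm tall, loose on the pad. Origin: centre of its underside
- timer: bystander: flat white bench timer, 62 by 70 mm, 18 mm tall, loose, on the bench beyond the pad. Origin: centre of its underside
Mind the look-alikes: they are no part of the job. Leave any yellow look-alike of the tin_b alone. What is shaped like the tin_a but red is not meant.

How it is judged:
By the outcome, as a careful person would: the job done as asked, in the order asked, and still so for the second after the job is handed in, while the arm keeps its last pose, push and grip.
It also fails if it takes over 72 s, if anything falls off the work surface, if the arm or the gripper's body presses on something with over 40 N, if the wrist force passes 120 N, or if a joint passes its speed limit or range.

### The arm

A 7-joint arm with a two-finger parallel gripper is mounted at the origin on the work surface. World frame = base frame: x ahead of the robot, y to its left, z up, the work surface at z = 0. Lengths are in m, angles in rad, forces in N, time in s.
With the tool pointing down it reaches from about 0.35 to 0.9 m from the base axis. Payload 19.9 kg.
Tool frame: the origin (TCP) lies between the finger pads; the fingertips stand 19 mm ahead of it and the grasp point (between the pads) is the TCP; z points along the fingers, y is the line along which they close (so a half turn about z gives the same grasp; the last joint's range is limited). The gripper opens to 94 mm and grips with 3 to 60 N. Pads are 16 mm wide; open, the fingers measure 119 mm over their backs; the gripper's body (75 mm by 177 mm) begins 78 mm behind the grasp point.
Start: joints at [1.077, 0.417, -0.01, 1.614, 0.005, 1.111, -0.053], TCP at [0.273, -0.562, 0.224] pointing down, gripper open.
Joint ranges: [-2.81, 2.81], [-0.39, 2.02], [-1.27, 1.25], [0.06, 2.57], [-1.19, 4.33], [0.19, 2], [-2.82, 2.82]. Speed limits (rad/s): [1.89, 1.89, 2.39, 2.39, 3.01, 3.01, 3.01].

### API

Orientations are given as a 3x3 rotation matrix whose columns are the frame's x, y, z axes.
In Python, from rig import robot gives the robot as it stands. Calls block until the motion is done:
- robot.move_ptp(position, orientation): joint-space move of the TCP to a pose.
- robot.move_linear(position, velocity=0.15, frame=None, threshold=None): straight line of the TCP; frame=None keeps the orientation; velocity is the mean speed in m/s. With threshold (N) it stops when the force on the tool has changed by that much, and returns True; else False.
- robot.goto_joints(angles): joint-space move.
- robot.gripper_to(opening): finger opening in m; the grip force is fixed at half the most; returns when the fingers have stopped.
- robot.pause(seconds).
- robot.ik(position, orientation): joint angles nearest the present ones, or None.
- robot.get_state(): the state.
- robot.grab_frame(name): name is "side" or "top"; returns the picture (480x640x3 uint8, red, green, blue); there is no depth.
- robot.camera_info(name): a dict with "fx", "fy", "cx", "cy" (pixels), "rvec" (rotation vector, rad) and "tvec" (3), from world to camera coordinates, as OpenCV has them. Camera axes: x right, y down, z forward; pixel columns grow to the right and rows downward; lengths in m; the calibration is good to about 2 mm. A picture is of the moment at which its call begins. camera_info takes no time and is no camera call.
A pose or a line that the arm cannot do raises robot.PlanningError and nothing moves.
- robot.sign_off(): hands the job in; it is judged then, once.
The state is a dict: "time": time; "qpos": joint angles; "joint_vel": joint speeds; "effort": joint torques, N m; "ee_pos": TCP position; "tool_rot": TCP orientation; "force": force on the tool from outside, world axes, zero at the start; "moment": the same for the moment, N m; "opening": finger opening in m; "grasp_force": force on a finger pad.
Only numpy, scipy, OpenCV 4.12 (cv2) and the standard library are available. Lean on these libraries where they do the work, as an engineer would, in place of code of your own. Each camera call takes 0.05 s, during which the arm holds its last target. There are 200 camera calls.

## Working session

There is one attempt and no reset: what is moved stays moved. The work goes in short steps, each a Python script; the robot and the scene stay as the last script left them, time stands still between calls to the robot, and variables do not carry over. Pictures are saved under pics/ and viewed, at most 10 in all, crops included, and the job is handed in when it is done.

```bash
mkdir -p pics; ls; python3 - <<'E'
from rig import robot
import cv2
for n in("top","side"):
    cv2.imwrite(f"pics/{n}0.png",robot.grab_frame(n)[:,:,::-1]); print(robot.camera_info(n))
s=robot.get_state();print(s)
E
```

```text
pics
{'fx': 607.6025115669562, 'fy': 607.6025115669562, 'cx': 319.0844179890341, 'cy': 245.57632295848776, 'rvec': array([ 2.14666956, -2.20222018,  0.05921009]), 'tvec': array([0.1433106 , 0.53339445, 1.40785895])}
{'fx': 501.8827094882087, 'fy': 501.8827094882087, 'cx': 324.2609960870581, 'cy': 232.21523102895318, 'rvec': array([ 0.78204896, -2.33605719,  1.3597421 ]), 'tvec': array([0.51126749, 0.17616497, 1.00698518])}
{'time': 0.1, 'qpos': array([ 1.0765015 ,  0.41786737, -0.0102943 ,  1.614095  ,  0.00470864,
        1.11067856, -0.05297202]), 'joint_vel': array([-3.40874976e-04,  1.56383215e-04, -1.20520382e-03, -2.21520087e-03,
       -2.70280592e-05,  2.76506502e-05, -8.10727473e-04]), 'effort': array([ 3.21041931e-03, -8.52587342e+01,  6.40545879e-01, -4.26692390e+01,
       -4.88302996e-02,  1.63539872e-02,  3.56115640e-05]), 'ee_pos': array([ 0.27327853, -0.5617533 ,  0.22392513]), 'tool_rot': array([[ 8.99214008e-01,  4.37508726e-01, -5.30657628e-04],
       [ 4.37509038e-01, -8.99213586e-01,  8.76993705e-04],
       [-9.34821496e-05, -1.02077253e-03, -9.99999475e-01]]), 'force': array([-0.29122322,  1.03898881, -0.34159805]), 'moment': array([ 0.03174441, -0.0082527 , -0.04160104]), 'grasp_force': 0.0, 'opening': 0.09398180812388726}
```

View pics/top0.png

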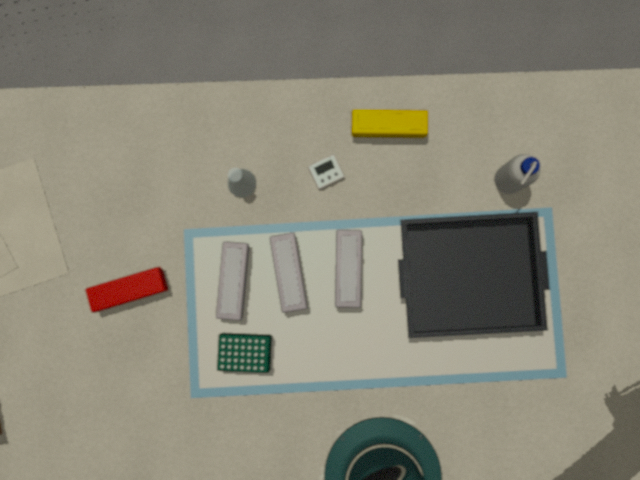

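View pics/side0.png

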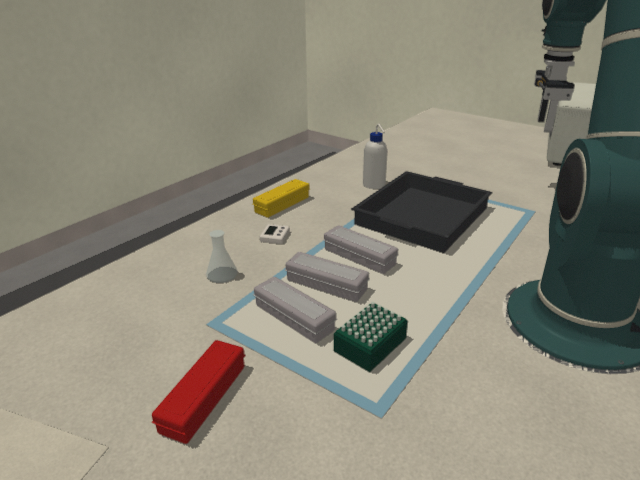

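The top view shows grey tins at about (232,281), (289,272) and (348,268), and the tub at (474,275). The look-alikes are red at (127,289) and yellow at (390,123). The three grey ones lying on the pad fit the description. Next I'll measure them and confirm in one crop.

```bash
cat > h.py <<'E'
import numpy as np, cv2
from rig import robot
def ray(name,px,z):
    c=robot.camera_info(name); R=cv2.Rodrigues(np.array(c["rvec"]))[0]; o=-R.T@c["tvec"]
    px=np.atleast_2d(px).astype(float)
    d=np.c_[(px[:,0]-c["cx"])/c["fx"],(px[:,1]-c["cy"])/c["fy"],np.ones(len(px))]@R
    return o+d*((z-o[2])/d[:,2])[:,None]
def rect(contour,z):
    "min-area rectangle in the plane z: centre, long side, short side, yaw of the long side (near +x)"
    p=ray("top",contour.reshape(-1,2),z)[:,:2]
    (cx,cy),(w,h),a=cv2.minAreaRect((p*1000).astype(np.float32))
    if w<h: w,h,a=h,w,a+90
    a=(a+90)%180-90
    return np.array([cx,cy])/1000,w/1000,h/1000,np.radians(a)
E
python3 - <<'E'
from h import *
im=cv2.imread("pics/top0.png"); hsv=cv2.cvtColor(im,cv2.COLOR_BGR2HSV); lab=cv2.cvtColor(im,cv2.COLOR_BGR2LAB).astype(int)
print("tin,pad,bench lab",lab[281,232],lab[272,289],lab[360,330],lab[281,260],lab[120,250],"border",lab[222,300])
m=(((lab[...,2]<133)&(lab[...,0]>110)).astype(np.uint8)*255); m[:,:205]=0;m[:,380:]=0;m[:226]=0;m[326:]=0
m=cv2.morphologyEx(m,cv2.MORPH_OPEN,np.ones((5,5)))
vis=im.copy()
for c in cv2.findContours(m,0,1)[0]:
    if cv2.contourArea(c)>800: print("tin",rect(c,.05)); cv2.drawContours(vis,[c],-1,(0,255,0),1)
d=((lab[...,0]<95)*255).astype(np.uint8); d[:,:380]=0; d[:200]=0; d[345:]=0; d[:,570:]=0
d=cv2.morphologyEx(d,cv2.MORPH_OPEN,np.ones((25,25)))
for c in cv2.findContours(d,0,1)[0]:
    if cv2.contourArea(c)>3000: print("tub",rect(c,.052)); cv2.drawContours(vis,[c],-1,(0,0,255),1)
b=cv2.inRange(hsv,(90,50,90),(115,200,255)); c=max(cv2.findContours(cv2.morphologyEx(b,cv2.MORPH_CLOSE,np.ones((9,9))),0,1)[0],key=cv2.contourArea)
print("pad",rect(c,.002)); print("pad corners",cv2.boxPoints(cv2.minAreaRect((ray("top",c.reshape(-1,2),.002)[:,:2]*1000).astype(np.float32))))
print("others",ray("top",[[518,180],[238,188],[326,172],[127,289],[390,123]],0)[:,:2])
cv2.imwrite("pics/crop.png",cv2.resize(vis[195:405,180:580],None,fx=2,fy=2,interpolation=2))
E
```

```text
tin,pad,bench lab [168 128 132] [168 128 132] [180 126 138] [184 124 137] [158 126 139] border [156 122 128]
tub (array([ 0.4595354 , -0.22081383]), 0.3366737976074219, 0.2712493896484375, np.float64(-1.5412363601355072))
pad (array([0.40134222, 0.00807742]), 0.8750267944335938, 0.3961396789550781, np.float64(-1.5376801017320862))
pad corners [[ 188.89484  438.7928 ]
 [ 217.86713 -435.7542 ]
 [ 613.7896  -422.63794]
 [ 584.8173   451.90906]]
others [[ 0.68301417 -0.34912452]
 [ 0.68264436  0.32193132]
 [ 0.71554002  0.10897379]
 [ 0.44651098  0.59144169]
 [ 0.83084938 -0.04868815]]
```

View pics/crop.png

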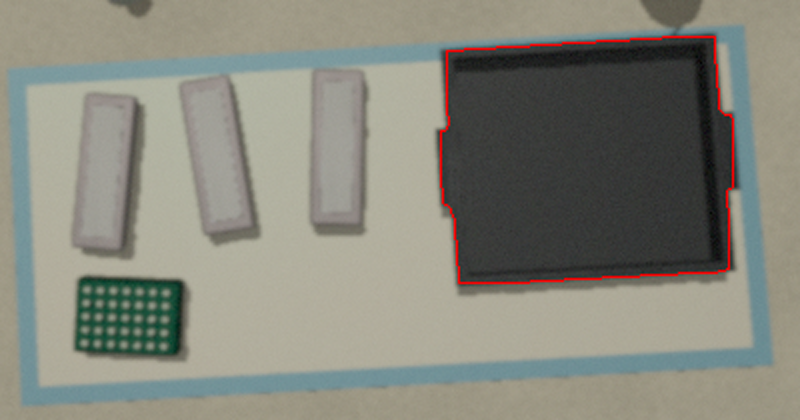

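The crop confirms three grey tins on the pad and the empty tub, outlined with its side handles. I'll redo the tin mask with the b−a channel and check IK for the shake.

```bash
cat >> h.py <<'E'
def tins(im,x0=205,x1=380):
    "grey tins on the pad in an RGB top picture, left to right in the picture"
    lab=cv2.cvtColor(cv2.GaussianBlur(im,(3,3),0),cv2.COLOR_RGB2LAB).astype(int)
    m=((lab[...,2]-lab[...,1]<8)&(lab[...,0]>125)).astype(np.uint8); m[:,:x0]=0;m[:,x1:]=0;m[:229]=0;m[326:]=0
    m=cv2.morphologyEx(m,cv2.MORPH_OPEN,np.ones((5,5)))
    cs=[c for c in cv2.findContours(m,0,1)[0] if cv2.contourArea(c)>900]
    return [rect(c,.05) for c in sorted(cs,key=lambda c:c[:,0,0].mean())]
def rot(yaw,tilt=0.):
    "tool down, tool x along yaw; tilt>0 raises the +x end (turn about world-side tool y)"
    c,s=np.cos(yaw),np.sin(yaw); Z=np.array([[c,-s,0],[s,c,0],[0,0,1]])
    return Z@cv2.Rodrigues(np.array([0,-tilt,0.]))[0]@np.diag([1.,-1,-1])
E
python3 - <<'E'
from h import *
T=tins(cv2.imread("pics/top0.png")[:,:,::-1]); 
for t in T: print(t)
for p in [t[0] for t in T]+[np.array([.46,-.22]),np.array([.72,0])]:
    for z in (.15,.3,.35):
        print(np.round(p,3),z,[ (None if q is None else np.round(q,2).tolist()) if abs(a) in (0,60) else q is not None for a in (-80,-60,0,60,80) for q in [robot.ik([*p,z],rot(0,np.radians(a)))]])
E
```

```text
(array([0.46041855, 0.33435449]), 0.17798777770996094, 0.05657087326049805, np.float64(-0.11103091427092955))
(array([0.48137088, 0.20483887]), 0.18542668151855468, 0.05980923843383789, np.float64(0.12152321968886692))
(array([0.48299466, 0.06282262]), 0.17692842102050782, 0.0610374755859375, np.float64(-0.04757257918430345))
[0.46  0.334] 0.15 [False, [-0.19, 1.04, -0.53, 1.17, -0.15, 1.88, -2.25], [0.06, 0.6, -0.99, 1.8, 0.57, 1.06, -2.72], [-0.97, 0.44, -0.19, 2.33, 1.78, 1.0, 2.02], True]
[0.46  0.334] 0.3 [False, None, [0.21, 0.52, -1.23, 1.64, 0.5, 1.35, -2.67], [-0.45, 0.15, -0.73, 2.24, 1.49, 1.01, 2.52], True]
[0.46  0.334] 0.35 [False, None, [0.2, 0.45, -1.21, 1.56, 0.42, 1.42, -2.61], [-0.06, 0.08, -1.1, 2.18, 1.4, 1.0, 2.68], True]
[0.481 0.205] 0.15 [False, [-0.1, 0.96, -0.36, 1.27, -0.12, 1.92, -2.02], [0.14, 0.42, -0.74, 1.92, 0.35, 0.94, -2.33], [-0.21, 0.44, -0.73, 2.52, 2.08, 1.12, 2.02], True]
[0.481 0.205] 0.3 [False, None, [0.33, 0.28, -0.94, 1.75, 0.24, 1.24, -2.24], [0.33, -0.12, -1.12, 2.41, 1.64, 0.6, 2.49], False]
[0.481 0.205] 0.35 [False, None, [0.37, 0.24
[... 466 characters left out ...]
[0.27, 0.91, -0.02, 1.33, 0.24, 1.93, -1.37], [0.49, 0.31, -0.13, 1.96, 0.05, 0.87, -1.23], [1.74, 0.61, -1.09, 2.52, 3.71, 0.48, 1.91], True]
[ 0.46 -0.22] 0.3 [False, None, [0.53, 0.15, -0.16, 1.8, 0.02, 1.2, -1.21], None, False]
[ 0.46 -0.22] 0.35 [False, None, [0.53, 0.12, -0.16, 1.72, 0.02, 1.31, -1.2], None, True]
[0.72 0.  ] 0.15 [False, None, [0.11, 0.67, -0.23, 1.4, 0.16, 1.09, -1.72], [0.68, 0.71, -0.91, 2.17, 2.63, 0.72, 2.41], True]
[0.72 0.  ] 0.3 [False, None, [0.14, 0.56, -0.3, 1.24, 0.16, 1.36, -1.72], [0.57, 0.28, -0.72, 2.1, 2.42, 0.31, 2.36], True]
[0.72 0.  ] 0.35 [False, None, [0.15, 0.55, -0.32, 1.16, 0.17, 1.46, -1.72], [0.59, 0.19, -0.72, 2.05, 2.16, 0.2, 2.59], True]
```

```bash
cat >> h.py <<'E'
def say(tag):
    s=robot.get_state(); print(tag,"t %.2f"%s["time"],"tcp",np.round(s["ee_pos"],3),"q",np.round(s["qpos"],2),"F",np.round(s["force"],2),"M",np.round(s["moment"],3),"open %.4f g %.1f"%(s["opening"],s["grasp_force"]))
    return s
E
python3 - <<'E'
from h import *
p=robot.get_state()["ee_pos"]
robot.move_linear([p[0],p[1],.33],velocity=.3); s=say("up")
q=s["qpos"].copy(); q[0]=0;q[2]=0;q[4]=0;q[6]=np.pi/2; robot.goto_joints(q); s=say("N"); print(s["tool_rot"].round(3))
for t in tins(cv2.imread("pics/top0.png")[:,:,::-1]):
  for z in (.16,.028): print(np.round(robot.ik([*t[0],z],rot(t[3]+np.pi)),2))
for y in (.07,-.07): print(np.round(robot.ik([.46,-.22+y,.05],rot(.03+np.pi)),2))
E
```

```text
up t 0.60 tcp [ 0.273 -0.562  0.33 ] q [ 1.07  0.34 -0.01  1.48  0.    1.32 -0.05] F [ 0.57 -0.45 -0.3 ] M [0.061 0.043 0.046] open 0.0937 g 0.0
N t 2.88 tcp [ 0.624 -0.032  0.33 ] q [0.   0.34 0.   1.48 0.   1.32 1.57] F [-0.31 -0.45 -0.48] M [ 0.077 -0.151 -0.039] open 0.0941 g 0.0
[[-1.     0.002  0.001]
 [ 0.002  1.    -0.   ]
 [-0.001 -0.    -1.   ]]
[-0.53  0.4  -0.19  1.81  0.09  0.94  0.7 ]
[-0.54  0.59 -0.19  1.88  0.16  0.69  0.64]
[-0.33  0.32 -0.16  1.92  0.06  0.9   1.18]
[-0.34  0.52 -0.14  2.    0.12  0.63  1.13]
[-0.14  0.25 -0.06  2.01  0.02  0.88  1.31]
[-0.15  0.47 -0.05  2.09  0.04  0.58  1.29]
[ 0.21  0.43  0.05  2.09 -0.03  0.62  1.88]
[ 0.41  0.51  0.11  1.95 -0.09  0.69  2.18]
```

```bash
cat >> h.py <<'E'
N=np.array([0.04,.39,0,1.56,0,np.pi-1.95,np.pi/2])   # level, tin radial, TCP about (0.62,-0.03,0.27)
T=tins(cv2.imread("pics/top0.png")[:,:,::-1]); G=.027  # TCP height for a tin on the pad
def pick(p,yaw,z=G):
    R=rot(yaw+np.pi); robot.move_ptp([*p,.13],R); robot.move_linear([*p,z],velocity=.15)
    robot.gripper_to(0.05); s=say("gripped"); robot.move_linear([*p,.17],velocity=.2)
    return s
def shake():
    robot.goto_joints(N); d=np.zeros(7); out=[]
    for dq4,dq6 in ((-.15,-.9),(.25,.78)):
        d[3],d[5]=dq4,dq6; robot.goto_joints(N+d); s=robot.get_state(); print("  tilt z-axis",s["tool_rot"][:,2].round(2),s["ee_pos"].round(2)); robot.pause(.25)
        robot.goto_joints(N); robot.pause(.5); m=[]
        for _ in range(5): m.append(robot.get_state()["moment"]); robot.pause(.04)
        out.append(np.mean(m,0)); say("  level")
    print("moment difference",(out[1]-out[0]).round(3)); return out
E
python3 - <<'E'
from h import *
robot.gripper_to(.085)
pick(*[T[2][k] for k in (0,3)]); say("up"); shake()
cv2.imwrite("pics/s1.png",robot.grab_frame("side")[:,:,::-1])
E
```

```text
gripped t 5.62 tcp [0.483 0.063 0.028] q [-0.15  0.47 -0.05  2.09  0.04  0.58  1.29] F [-0.84  4.27  8.68] M [ 0.981  0.008 -0.03 ] open 0.0598 g 30.0
up t 6.49 tcp [0.482 0.063 0.169] q [-0.14  0.24 -0.06  2.    0.02  0.9   1.31] F [ 0.23 -0.56 -6.23] M [ 0.025 -0.08  -0.002] open 0.0597 g 30.0
  tilt z-axis [ 0.87 -0.03 -0.5 ] [ 0.92 -0.07  0.49]
  level t 11.06 tcp [ 0.625 -0.056  0.265] q [ 0.04  0.39 -0.    1.56 -0.    1.19  1.57] F [ 0.2  -0.33 -5.56] M [ 0.035 -0.318 -0.027] open 0.0598 g 30.0
  tilt z-axis [-0.86  0.03 -0.52] [ 0.3  -0.04  0.31]
  level t 14.52 tcp [ 0.625 -0.056  0.265] q [ 0.04  0.39 -0.    1.56 -0.    1.19  1.57] F [ 0.17 -0.54 -5.87] M [ 0.073 -0.012 -0.022] open 0.0594 g 30.0
moment difference [ 0.014  0.241 -0.007]
```

View pics/s1.png

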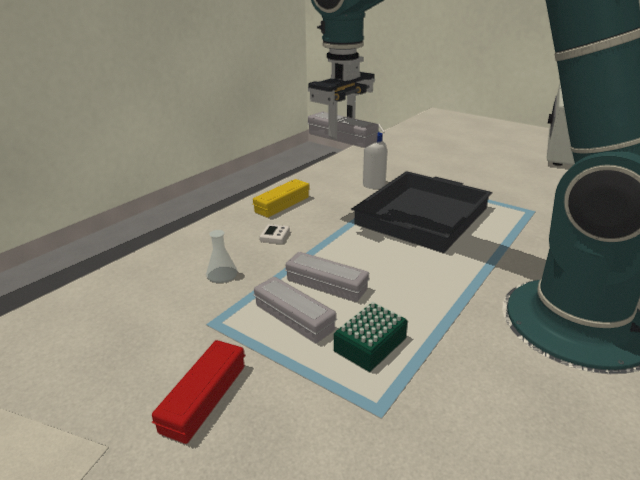

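The moment differs by 0.24 N m between ends, so this tin rattles. The picture shows it level in the gripper at (343,130), with the other two at (327,275) and (294,306). I'll set it back on its free pad spot, then shake the middle tin.

```bash
sed -i 's/pause(.25)/pause(.15)/; s/pause(.5); m/pause(.35); m/; s/pause(.04)/pause(.03)/' h.py; cat >> h.py <<'E'
def place(p,yaw,z=G):
    R=rot(yaw+np.pi); robot.move_ptp([*p,.14],R); robot.move_linear([*p,z+.012],velocity=.2)
    hit=robot.move_linear([*p,z-.002],velocity=.04,threshold=4); say("placed hit %s"%hit)
    robot.gripper_to(.08); robot.move_linear([*p,.13],velocity=.3)
TUB=np.array([.460,-.221]); TY=.033
def slot(y): return TUB+y*np.array([-np.sin(TY),np.cos(TY)])
E
python3 - <<'E'
from h import *
place(T[2][0],T[2][3]); pick(T[1][0],T[1][3]); shake()
E
```

```text
placed hit True t 16.47 tcp [0.484 0.063 0.027] q [-0.15  0.48 -0.06  2.09  0.05  0.58  1.29] F [ 1.95  0.6  -3.8 ] M [ 0.135 -0.734  0.048] open 0.0600 g 30.0
gripped t 19.40 tcp [0.482 0.205 0.028] q [-0.35  0.52 -0.13  2.    0.11  0.63  1.13] F [-2.   -0.21  7.8 ] M [0.313 0.126 0.099] open 0.0602 g 29.9
  tilt z-axis [ 0.87 -0.03 -0.5 ] [ 0.92 -0.07  0.49]
  level t 24.89 tcp [ 0.625 -0.056  0.265] q [0.04 0.39 0.   1.56 0.   1.19 1.57] F [-0.52  0.04 -4.01] M [ 0.019 -0.19   0.02 ] open 0.0600 g 29.9
  tilt z-axis [-0.86  0.03 -0.52] [ 0.3  -0.04  0.31]
  level t 28.06 tcp [ 0.625 -0.056  0.265] q [0.04 0.39 0.   1.56 0.   1.19 1.57] F [ 0.71  0.16 -2.59] M [ 0.04  -0.172  0.023] open 0.0600 g 29.9
moment difference [-0.004  0.02  -0.003]
```

Difference 0.02, so this tin is silent and goes into the far tub slot. Then the third tin.

```bash
python3 - <<'E'
from h import *
place(slot(-.07),TY,G+.005); im=robot.grab_frame("top"); cv2.imwrite("pics/t1.png",im[:,:,::-1])
pick(T[0][0],T[0][3]); shake()
E
```

```text
placed hit True t 30.24 tcp [ 0.463 -0.291  0.032] q [ 0.45  0.54  0.07  1.95 -0.06  0.65  2.16] F [ 1.48 -0.4  -0.88] M [-0.041 -0.483  0.031] open 0.0600 g 29.9
gripped t 34.81 tcp [0.461 0.335 0.028] q [-0.52  0.59 -0.21  1.88  0.18  0.69  0.62] F [-0.67  0.91  7.3 ] M [ 0.257 -0.049  0.074] open 0.0600 g 30.0
  tilt z-axis [ 0.87 -0.03 -0.5 ] [ 0.92 -0.07  0.49]
  level t 40.71 tcp [ 0.625 -0.056  0.265] q [ 0.04  0.39 -0.    1.56 -0.    1.19  1.57] F [ 0.61  0.33 -4.85] M [ 0.055 -0.138 -0.03 ] open 0.0596 g 30.0
  tilt z-axis [-0.86  0.03 -0.52] [ 0.3  -0.04  0.31]
  level t 43.88 tcp [ 0.625 -0.056  0.265] q [0.04 0.39 0.   1.56 0.   1.19 1.57] F [ 0.33 -0.29 -4.55] M [ 0.027 -0.124  0.044] open 0.0601 g 30.0
moment difference [-0.013  0.051  0.036]
```

View pics/t1.png

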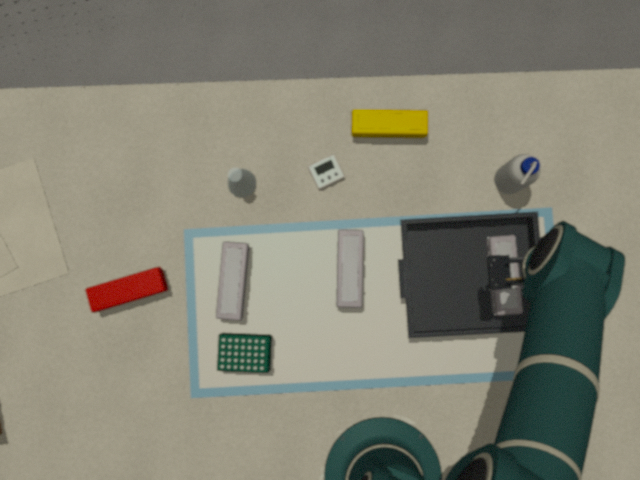

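The first silent tin lies flat in the tub at (502,275), and the rattler is on the pad at (350,268). The third tin differs by only 0.05, so it's silent too. I'll put it in the near slot, then pick up the rattler from a fresh measurement.

```bash
python3 - <<'E'
from h import *
t=tins(cv2.imread("pics/t1.png")[:,:,::-1])[-1]; print(t)
place(slot(.07),TY,G+.005); robot.move_ptp([*t[0],.13],rot(t[3]+np.pi))
cv2.imwrite("pics/t2.png",robot.grab_frame("top")[:,:,::-1])
if np.linalg.norm(t[0]-T[2][0])<.015 and abs(t[1]-.18)<.012: pick(t[0],t[3]); shake()
E
```

```text
(array([0.48285782, 0.0594666 ]), 0.17679591369628905, 0.05974977111816406, np.float64(-0.030099978746457076))
placed hit True t 45.77 tcp [ 0.458 -0.151  0.032] q [ 0.24  0.46  0.02  2.1  -0.02  0.58  1.88] F [ 0.37  0.02 -1.91] M [ 0.025 -0.392 -0.034] open 0.0599 g 30.0
gripped t 49.23 tcp [0.483 0.06  0.028] q [-0.14  0.47 -0.06  2.09  0.05  0.58  1.31] F [-1.34  4.09  8.48] M [ 1.004  0.218 -0.222] open 0.0600 g 30.0
  tilt z-axis [ 0.87 -0.03 -0.5 ] [ 0.92 -0.07  0.49]
  level t 54.37 tcp [ 0.626 -0.056  0.265] q [ 0.04  0.39 -0.    1.56 -0.    1.19  1.57] F [ 0.    0.8  -6.97] M [ 0.069 -0.305  0.001] open 0.0599 g 29.9
  tilt z-axis [-0.86  0.03 -0.52] [ 0.3  -0.04  0.31]
  level t 57.53 tcp [ 0.625 -0.056  0.265] q [ 0.04  0.39  0.    1.56 -0.    1.19  1.57] F [-0.42 -1.45 -6.16] M [ 0.076  0.036 -0.028] open 0.0599 g 30.0
moment difference [0.008 0.272 0.019]
```

View pics/t2.png

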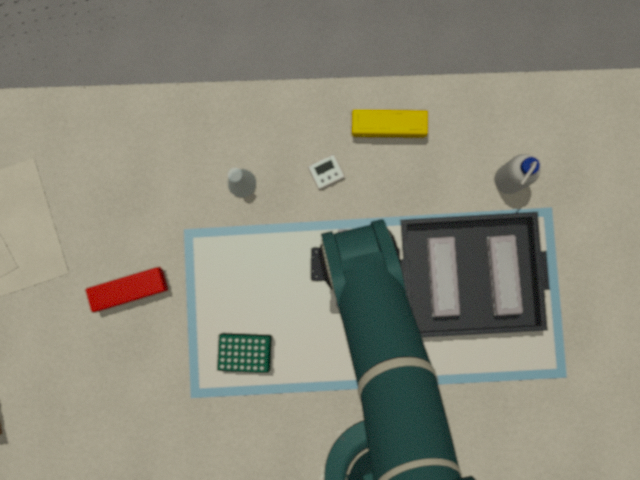

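Both silent tins lie flat in the tub at (444,277) and (505,275), and nothing else has moved. The rattler showed 0.27 again. Next I hold it out past the edge.

```bash
python3 - <<'E'
from h import *
robot.move_linear([.725,-.04,.168],velocity=.12); robot.pause(.5); s=say("hold"); print(s["tool_rot"].round(3))
cv2.imwrite("pics/s2.png",robot.grab_frame("side")[:,:,::-1])
E
```

```text
hold t 59.35 tcp [ 0.725 -0.04   0.168] q [ 0.01  0.65 -0.    1.38  0.    1.12  1.54] F [ 0.24 -0.65 -6.17] M [ 0.073 -0.01   0.029] open 0.0598 g 30.0
[[-0.999  0.04   0.   ]
 [ 0.04   0.999 -0.   ]
 [-0.    -0.    -1.   ]]
```

View pics/s2.png

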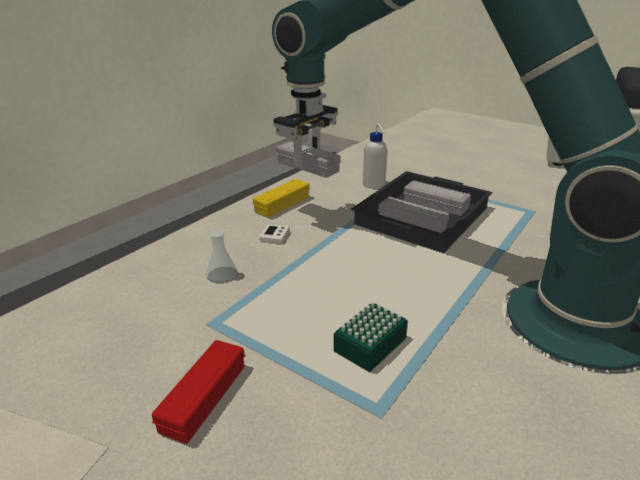

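The picture shows the tin held at (308,158), clear of the yellow tin. I'll do one quick check that its lower edge is level before signing off.

```bash
python3 - <<'E'
from h import *
c=robot.camera_info("side"); K=np.array([[c["fx"],0,c["cx"]],[0,c["fy"],c["cy"]],[0,0,1]])
u=np.array([.999,-.04]);n=np.array([.04,.999]);P=[]
for a in(-.09,.09):
  for z in(.143,.191): P.append([*(np.array([.725,-.04])+a*u+.03*n),z])
q=cv2.projectPoints(np.array(P),c["rvec"],c["tvec"],K,None)[0].reshape(-1,2);print(q.round(0))
im=cv2.imread("pics/s2.png")
for a,b in((0,2),(1,3)): cv2.line(im,*[tuple(int(v) for v in q[i].round()) for i in(a,b)],(0,0,255),1)
cv2.imwrite("pics/s2c.png",cv2.resize(im[90:230,240:380],None,fx=4,fy=4,interpolation=2))
E
```

```text
[[327. 178.]
 [327. 160.]
 [276. 162.]
 [276. 145.]]
```

View pics/s2c.png

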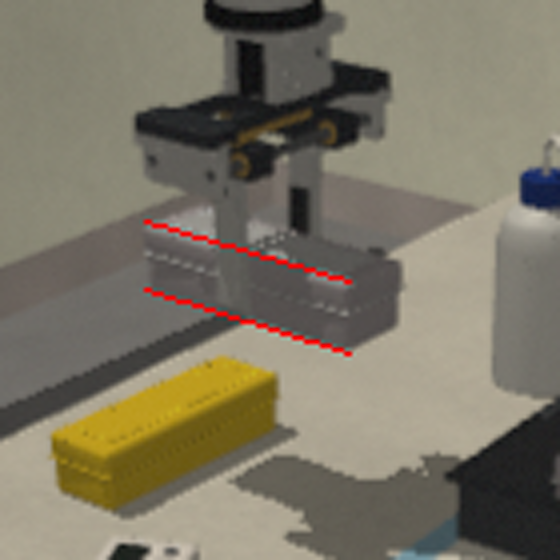

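The predicted level edges lie on the tin's edges, so it's level at the intended height.

```bash
python3 -c "
from rig import robot
print(robot.sign_off())"
```

```text
the job is handed in; nothing more can be done
None
```

Job handed in at about 59 s: both silent tins lie flat in the tub, and the rattling tin, shaken once more, is held level and still about 13 cm past the pad's far edge, underside about 14 cm above the bench.

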